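Fit the heat sink under the left-hand-threaded clamp

TASK

Fit the loose finned heat sink into its bay in the open amplifier: the clamp bar is screwed down and its wing screw has a left-hand thread, so first loosen it until the bar is up near the end of its travel. Then, holding the heat sink tilted, hook its bare edge under the raised bar and rotate it down until it lies flat in the bay, fully home. Let go, leave the clamp open for me to tighten later, and do not shift the other things on the bench.

Things in the scene. Friction and masses are not known exactly. Their poses are not given: they have to be found in the camera images.
- chassis: Open dark steel amplifier tray, 300 (x) x 360 (y) mm, walls 40 high, fixed. Origin under its centre, z up; offsets below called 'chassis' are in its frame, in mm. The heat sink's bay lies at its low-x, low-y side, the wing screw beside it at +y. Beyond the bay stand a fixed transformer, at (88, -105), 56 high, and capacitors, x 30 to 90, y 0 to 115, 54 high.
- bay (a point): Where the origin of the fitted heat sink belongs: on the bay's aluminium seat, chassis (-43.5, -60, 24); the fitted sink's axes are parallel to the chassis axes. The bay is 115 long for a 110 sink, 108 wide for 100: far kerb with inner face at x = 14, 10 mm above the seat; side kerbs with inner faces at y = -114 and -6, 8 mm above the seat.
- pin_stop (a point): Low-x end of the bay, chassis (-101, -60, 24): the line where the fitted sink's bare edge meets the two upright steel guide pins (8 dia., at x = -105, y = -90 and -30, tops 34 mm over the seat) that pass through the clamp bar. The sink cannot be dropped in flat: between bar and far kerb there are only 101 mm for its 110.
- clamp_lip (a point): Lower front edge of the steel clamp bar, chassis x = -87, y = -60. Bar: x -120 to -87, y -120 to 95, 10 thick; it overhangs the bay by 14 mm. It moves only straight up and down, driven by the wing screw, and stays where left. Its underside is 2 mm over the seat when screwed down, 2 to 5.5 at the start, 14.7 at the upper end stop; it counts as open above 12.
- wing_hub (a point): Point on the wing screw's upright axis, chassis x = -102, y = 65, level with the wings' lower edge, 14 mm over the clamp bar's top. Wings and bar rise together. The wings are one upright steel blade through the axis, 92 long, 7 thick, 26 high (hub 20 dia.). Apart from the guide pins nothing within 80 mm of the axis is higher than the wings' lower edge.
- wing_tip (a point): End of one wing, at its lower edge, 46 mm from the axis. LEFT-HAND thread: seen from above, clockwise loosens and raises the bar 8 mm a turn; anticlockwise tightens, to a hard stop. Travel 10 rad, starting 0.1 to 2.5 rad from the tight stop. Friction 0.12 N m (4 N at 32 mm), so shut fingers can push a wing round; a sharp rise of force means a stop.
- heatsink: Loose aluminium heat sink, about 0.32 kg, flat on the bench: plate 110 (x) x 100 (y) x 5 mm; origin at the centre of its underside, z up. The 30 mm at its -x edge are a bare tongue: this edge goes under the bar. Central rib 12 thick (y), x = -21 to 41, top 35 over the underside. Fins 24.5 high over the underside at |y| 40 to 50; a flange at the +x edge, 16 high.
- sink_toe (a point): Middle of the bare edge of the heat sink, at its underside: (-55, 0, 0) mm in the heat sink's frame.
- sink_rib (a point): Middle of the rib, 28 mm over the sink's underside and 10 mm to +x of its centre: a good place to pinch it across its 12 mm.
- meter: Orange multimeter lying on the bench, 150 x 78 x 40 mm; a bystander. Origin under its centre.
- spool: Solder spool standing on its rim face, 60 mm dia., 40 high; a bystander. Origin under its centre.
- driver: Screwdriver lying on the bench; a bystander.
- mug: White mug, 82 mm dia., 92 high; a bystander. Origin under its centre.
- partstray: Grey parts tray, 110 x 160 x 30 mm; a bystander. Origin under its centre.
- jar: Clear jar, 56 mm dia., 75 high; a bystander. Origin under its centre.
- sparecap: Black capacitor standing upright, 35 mm dia., 50 high; a bystander. Origin under its centre.
Things that resemble listed ones, but are neither listed nor needed, are in the scene too. Leave any red look-alike of the heatsink alone.

How it is judged:
On the way, in this order (a step that is already met when the one before it is completed fails the run):
1. the clamp bar is raised more than 12 mm above the seat by loosening the wing screw (z of clamp_lip in the frame of chassis above 0.036 m), for 0.2 s.
2. the heat sink's bare edge is more than 5 mm under the raised bar while the sink is tilted by more than 4 degrees (x of sink_toe in the frame of chassis between -0.106 and -0.092 m and z of sink_toe in the frame of chassis below 0.034 m and y of sink_toe in the frame of chassis between -0.075 and -0.045 m and angle between heatsink's own z axis and vertical above 0.07 rad), for 0.1 s.
At the end, for the whole second after the job is handed in: The heat sink lies flat (within 0.03 rad), square (0.1 rad) and at rest on the bay seat (within 2 mm in height), its bare edge 7 to 17 mm under the clamp bar and its centre within 7 mm of the bay centre line; the clamp bar is still more than 11 mm above the seat (angle between heatsink's own z axis and vertical below 0.03 rad and angle between the x axis of heatsink and the x axis of chassis, either way round below 0.1 rad and x of sink_toe in the frame of chassis between -0.104 and -0.094 m and y of heatsink in the frame of chassis between -0.067 and -0.053 m and z of heatsink in the frame of chassis between 0.022 and 0.026 m and z of clamp_lip in the frame of chassis above 0.035 m and linear speed of heatsink below 0.02 m/s); the robot touches nothing.
It fails at once if a bystander on the bench is shifted by more than 30 mm (distance of any of meter, spool, driver, mug, partstray, jar, sparecap from where it was at the start of the episode above 0.03 m).
It also fails if it takes over 59 s, if anything falls off the work surface, if the arm or the gripper's body presses on something with over 40 N, if the wrist force passes 120 N, or if a joint passes its speed limit or range.

ROBOT

A 6-joint arm with a two-finger parallel gripper is mounted at the origin on the work surface. World frame = base frame: x ahead of the robot, y to its left, z up, the work surface at z = 0. Lengths are in m, angles in rad, forces in N, time in s.
With the tool pointing down it reaches from about 0.35 to 0.975 m from the base axis. Payload 4.9 kg.
Tool frame: the origin (TCP) lies at the very end of the fingers, on their centre line; the grasp point (between the pads) lies 19 mm behind it; z points along the fingers, y is the line along which they close (so a half turn about z gives the same grasp; the last joint's range is limited). The gripper opens to 85 mm and grips with 20 to 120 N. Pads are 22 mm wide; open, the fingers measure 114 mm over their backs; the gripper's body (76 mm by 85 mm) begins 54 mm behind the grasp point. The pads swing forward as they close: fully open they stand 13 mm farther back than shut.
Start: joints at [-1.315, 0.053, 1.613, -0, 1.476, -0.119], TCP at [0.229, -0.582, 0.209] pointing down, gripper open.
Joint ranges: [-3.01, 3.01], [-1.01, 2.22], [0.06, 2.58], [-1.02, 4.17], [0.09, 2.62], [-3.14, 3.14]. Speed limits (rad/s): [2.57, 2.57, 3.14, 3.14, 3.14, 3.14].

INTERFACE

Orientations are given as a rotation vector (axis times angle).
In Python, from station import ctrl, imaging gives the robot as it stands.
- The arm moves only by the tool play_rows, never from a script. Its argument "series" is a list of rows, each a list of 3 entries, a list of its own where there are three numbers: the opening, from 0 (shut) to 1 (fully open), then the shift along the tool's x, y, z each as a share of 0.05 m, from -1 to 1, then the turn, a rotation vector about the tool's x, y, z each as a share of 8 degrees, from -1 to 1. In form: [[grip, [dx, dy, dz], [ax, ay, az]], ...]. A call has 1 to 8 rows; each row shifts and turns the commanded pose from where the row before left it, along the tool's axes as they then stand; what a row does not reach is not made up. A row lasts 1/8 s, in which the tool goes at most 62.5 mm and 10.7 degrees, less where a joint would pass 70% of its speed; a pose out of reach is approached as far as the arm can. A call with a number of a shift or a turn outside -1 to 1 is refused whole. A call with a gripper value outside its range is refused whole. The fingers move at their own pace and stop on an object; "force" is the grip in N (left out, the last holds). Time passes only in rows, so rows that do not move let the fingers close. It gives the time, the measured TCP pose, the force, the opening and the grip force at its end, in the units of the state.
- ctrl.get_obs(): the state, without advancing time (a new reading comes with each control period).
- imaging.get_image(name): name is "scene" or "top" or "wrist"; returns a dict with "color" (384x512x3 uint8, blue, green, red), "fx", "fy", "cx", "cy" (pixels), "extrinsics" (4x4, takes a point from world to camera coordinates); the wrist camera has in their place "hand_eye" (4x4, takes a point from camera to tool coordinates, whose origin is the TCP and whose axes are the flange's). Camera axes: x right, y down, z forward; pixel columns grow to the right and rows downward; lengths in m; the calibration is good to about 2 mm. A picture is of the moment at which its call begins: read the wrist's pose just before it. There is no depth.
- ctrl.finish_job(): hands the job in; it is judged then, once.
The state is a dict: "t": time; "q": joint angles; "dq": joint speeds; "effort": joint torques, N m; "tool_pos": TCP position; "tool_rot": TCP orientation; "contact_force": force on the tool from outside, world axes, zero at the start; "wrist_torque": the same for the moment, N m; "opening": finger opening in m; "grip_force": force on a finger pad.
Only numpy, scipy, OpenCV 4.12 (cv2) and the standard library are available. Lean on these libraries where they do the work, as an engineer would, in place of code of your own. Each camera call takes 0.05 s, during which the arm holds its last target. There are 200 camera calls.

## Working session

There is one attempt and no reset: what is moved stays moved. The work goes in short steps, Python scripts to look and compute and a tool call to move; the robot and the scene stay as the last step left them, time stands still between calls to the robot, and variables do not carry over. Pictures are saved under pics/ and viewed, at most 10 in all, crops included, and the job is handed in when it is done.

Besides the shell and the picture viewer there is one more tool, called after ">>>" in YAML: its name, and indented under it one key for each argument. play_rows: Moves the arm, as the interface text tells. Shift numbers are shares of 0.05 m and turn numbers shares of 8 degrees, none past 1 either way. Its arguments: {"type":"object","properties":{"series":{"type":"array"},"force":{"type":"number"}},"required":["series"]}

```bash
ls; mkdir -p pics; python3 - <<'E'
from station import ctrl, imaging
import cv2,numpy as np
o=ctrl.get_obs();print(o)
for n in("scene","top"):
    i=imaging.get_image(n);cv2.imwrite(f"pics/{n}0.png",i["color"]);print(n,i["fx"],i["fy"],i["cx"],i["cy"],np.round(i["extrinsics"],4).tolist())
i=imaging.get_image("wrist");print(i["fx"],i["cx"],i["cy"],np.round(i["hand_eye"],4).tolist())
E
```

```text
pics
{'t': 0.0, 'q': array([-1.31501806e+00,  5.33591504e-02,  1.61430455e+00,  1.28401232e-05,
        1.47600669e+00, -1.19025896e-01]), 'dq': array([ 0.00039355, -0.00133341, -0.00055498, -0.00085026, -0.00033928,
       -0.00070205]), 'effort': array([ 2.07825775e-03, -3.93679655e+01, -3.70173991e+01,  8.62602610e-05,
        7.12832581e-03, -5.76450887e-06]), 'tool_pos': array([ 0.22862354, -0.58095933,  0.20805535]), 'tool_rot': array([-3.08455117e+00, -5.84912752e-01,  2.02821932e-04]), 'contact_force': array([0.12441878, 0.49973251, 0.09713596]), 'wrist_torque': array([ 0.02471497,  0.02706494, -0.00705936]), 'grip_force': 0.0, 'opening': 0.08540550905154046}
scene 404.5668596846695 404.5668596846695 251.43711697205353 193.38186567497866 [[0.7926, 0.6097, -0.0076, -0.335], [0.3242, -0.4319, -0.8416, -0.1063], [-0.5164, 0.6646, -0.54, 1.5113], [0.0, 0.0, 0.0, 1.0]]
top 426.4832146492988 426.4832146492988 254.69127167136355 189.7600483394517 [[-0.0188, -0.9998, -0.0018, -0.0243], [-0.9949, 0.0189, -0.0986, 0.4424], [0.0986, -0.0, -0.9951, 1.6847], [0.0, 0.0, 0.0, 1.0]]
301.0983075195895 255.60933240767582 196.24356764157508 [[0.0002, -0.9647, -0.2634, 0.0665], [1.0, 0.0004, -0.001, -0.0001], [0.0011, -0.2634, 0.9647, -0.1643], [0.0, 0.0, 0.0, 1.0]]
```

```bash
python3 - <<'E'
import cv2
a=cv2.imread("pics/top0.png");cv2.imwrite("pics/top0b.png",cv2.resize(a,(800,600),interpolation=cv2.INTER_CUBIC))
E
```

```text
(no output)
```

View pics/top0b.png

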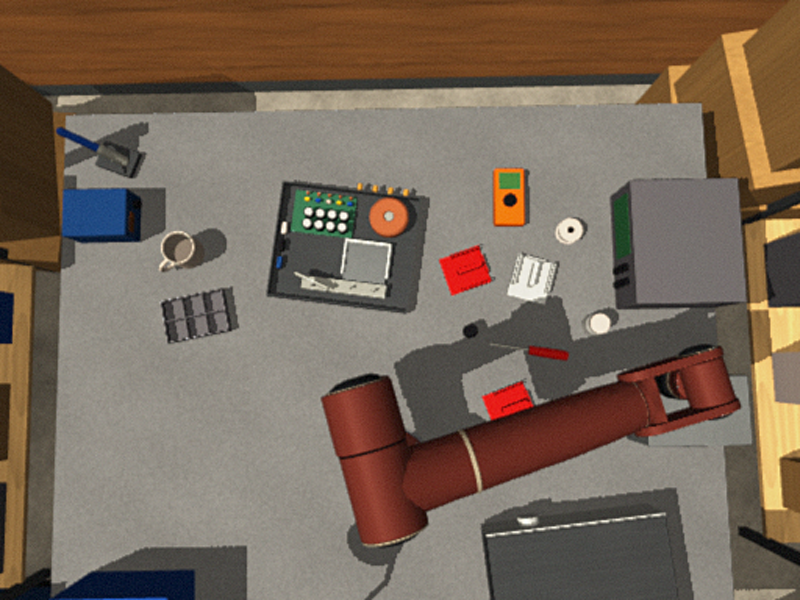

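View pics/scene0.png

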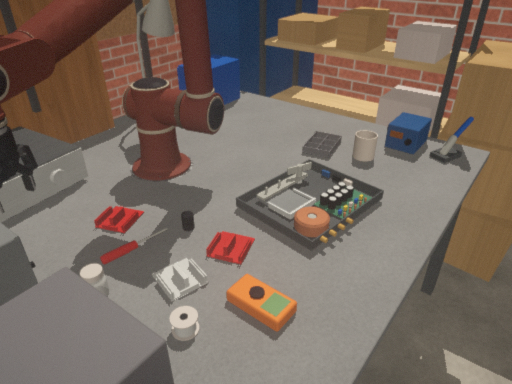

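The top view shows the chassis at about (348,246) of the 800-px picture with the bar on its near side, the wing blade at about (318,283), the white heat sink at (532,277), and two red look-alikes at (466,270) and (508,400). The driver, sparecap, jar, spool and meter stand around the sink.

```bash
cat > h.py <<'E'
from station import ctrl, imaging
import cv2,numpy as np
from scipy.spatial.transform import Rotation as R
def cam(n):
    o=ctrl.get_obs(); i=imaging.get_image(n)
    K=np.array([[i["fx"],0,i["cx"]],[0,i["fy"],i["cy"]],[0,0,1]])
    if n=="wrist":
        T=np.eye(4);T[:3,:3]=R.from_rotvec(o["tool_rot"]).as_matrix();T[:3,3]=o["tool_pos"]
        E=np.linalg.inv(T@i["hand_eye"])
    else: E=np.array(i["extrinsics"])
    return i["color"],K,E
def ray(K,E,uv,z):
    uv=np.atleast_2d(np.array(uv,float))
    d=(np.linalg.inv(K)@np.c_[uv,np.ones(len(uv))].T).T@E[:3,:3]
    c=-E[:3,:3].T@E[:3,3]
    return c+d*((z-c[2])/d[:,2])[:,None]
def proj(K,E,P):
    p=np.atleast_2d(P)@E[:3,:3].T+E[:3,3]; p=p@K.T; return p[:,:2]/p[:,2:]
def state():
    o=ctrl.get_obs();M=R.from_rotvec(o["tool_rot"]).as_matrix()
    print("t",round(o["t"],2),"pos",np.round(o["tool_pos"],4),"x",np.round(M[:,0],3),"z",np.round(M[:,2],3),"q",np.round(o["q"],2),"F",np.round(o["contact_force"],1),"op",round(o["opening"],4),"g",round(o["grip_force"],1))
    return o,M
E
python3 - <<'E'
from h import *
c,K,E=cam("top")
a=cv2.resize(c[105:210,160:290],None,fx=4,fy=4,interpolation=cv2.INTER_CUBIC)
b=cv2.resize(c[140:240,280:380],None,fx=2.6,fy=4.2,interpolation=cv2.INTER_CUBIC)
cv2.imwrite("pics/ca.png",np.hstack([a,b]));print(a.shape)
# chassis dark mask, sink white mask
g=cv2.cvtColor(c,cv2.COLOR_BGR2HSV)
m=((g[...,2]>170)&(g[...,1]<40)).astype(np.uint8)
n,l,s,ce=cv2.connectedComponentsWithStats(m[140:240,280:400])
print(s[1:],ce[1:]+[280,140])
for k in range(1,n):
    if s[k,4]>150:
        pts=np.argwhere(l==k)[:,::-1]+[280,140]
        r=cv2.minAreaRect(pts.astype(np.float32));print(r);print(ray(K,E,cv2.boxPoints(r),0.01))
E
```

```text
(420, 520, 3)
[[ 75   0  17  15 144]
 [ 78  14   2   1   2]
 [ 82  16   3   1   3]
 [ 44  23  32  30 571]
 [ 95  61  15  13 122]] [[363.66666667 147.01388889]
 [358.5        154.        ]
 [363.         156.        ]
 [339.42732049 178.45884413]
 [383.1147541  207.26229508]]
((339.7048645019531, 178.3624725341797), (25.31911277770996, 28.26319694519043), 15.5241117477417)
[[ 0.44248361 -0.31078369  0.01      ]
 [ 0.55283963 -0.34529453  0.01      ]
 [ 0.52322313 -0.4429829   0.01      ]
 [ 0.41323819 -0.40791611  0.01      ]]
```

View pics/ca.png

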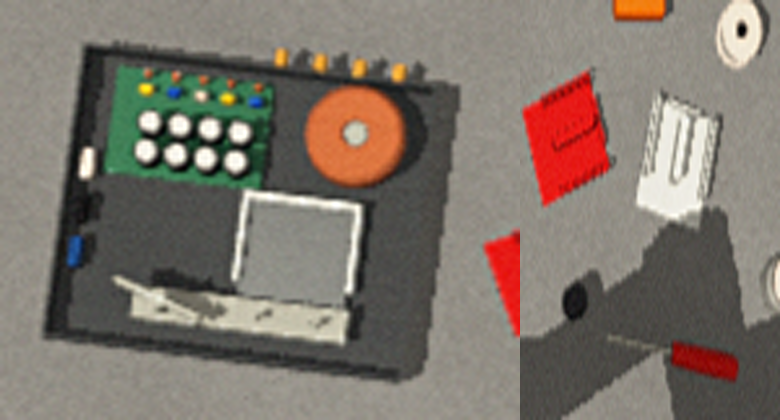

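```bash
python3 - <<'E'
from h import *
c,K,E=cam("top")
o=np.array([160,105]);
p=lambda *a:np.array(a)/4+o-0.375
C=ray(K,E,p([86,45],[459,85],[412,378],[45,337]),0.04);print(np.round(C,3))
print("sizes",[round(np.linalg.norm(C[i]-C[(i+1)%4]),3) for i in range(4)])
ctr=C.mean(0);y=C[0]-C[1]+C[3]-C[2];yaw=np.arctan2(-y[0],y[1]);print("ctr",ctr,"yaw",np.degrees(yaw))
Rz=lambda v:ctr[:2]+np.array([[np.cos(yaw),-np.sin(yaw)],[np.sin(yaw),np.cos(yaw)]])@np.array(v)
for n,v in dict(bay=(-.0435,-.06),hub=(-.102,.065)).items():print(n,Rz(v))
print("wingtips",ray(K,E,p([117,280],[205,322]),0.075), "wht kerb corners", ray(K,E,p([242,190],[365,205]),0.034))
state()
E
```

```text
[[ 0.745  0.258  0.04 ]
 [ 0.696 -0.117  0.04 ]
 [ 0.402 -0.063  0.04 ]
 [ 0.45   0.299  0.04 ]]
sizes [np.float64(0.378), np.float64(0.299), np.float64(0.366), np.float64(0.298)]
ctr [0.57333568 0.09442216 0.04      ] yaw -7.410910003841887
bay [0.52245999 0.04053419]
hub [0.48057172 0.1720356 ]
wingtips [[0.50059673 0.22234323 0.075     ]
 [0.45787281 0.13709621 0.075     ]] wht kerb corners [[ 0.59483429  0.10309619  0.034     ]
 [ 0.57725809 -0.01987041  0.034     ]]
t 0.25 pos [ 0.2287 -0.5813  0.2087] x [0.931 0.366 0.   ] z [-0.     0.001 -1.   ] q [-1.32  0.05  1.61 -0.    1.48 -0.12] F [0.2 0.1 0.1] op 0.0855 g 0.0
```

>>> play_rows:
  series:
    - [0,[0.83,-0.8,-0.11],[0,0,0]]
    - [0,[0.83,-0.8,-0.11],[0,0,0]]
    - [0,[0.83,-0.8,-0.11],[0,0,0]]
    - [0,[0.83,-0.8,-0.11],[0,0,0]]
    - [0,[0.83,-0.8,-0.11],[0,0,0]]
    - [0,[0.83,-0.8,-0.11],[0,0,0]]
    - [0,[0.83,-0.8,-0.11],[0,0,0]]

```text
t: 1.12
tool_pos: [0.397, -0.2129, 0.2481]
tool_rot: [3.086, 0.585, 0.001]
contact_force: [0.6, -0.1, -0.1]
opening: 0.0
grip_force: 0.0
```

>>> play_rows:
  series:
    - [0,[0.83,-0.8,-0.11],[0,0,0]]
    - [0,[0.83,-0.8,-0.11],[0,0,0]]
    - [0,[0.83,-0.8,-0.11],[0,0,0]]
    - [0,[0.83,-0.8,-0.11],[0,0,0]]
    - [0,[0.83,-0.8,-0.11],[0,0,0]]
    - [0,[0.83,-0.8,-0.11],[0,0,0]]

```text
t: 1.88
tool_pos: [0.541, 0.1018, 0.281]
tool_rot: [3.086, 0.586, 0.001]
contact_force: [1.0, 0.1, 0.6]
opening: -0.0002
grip_force: 0.0
```

>>> play_rows:
  series:
    - [0,[0,0,0],[0,0,0.9]]
    - [0,[0,0,0],[0,0,0.9]]
    - [0,[0,0,0],[0,0,0.9]]
    - [0,[0,0,0],[0,0,0.9]]
    - [0,[0,0,0],[0,0,0]]

```text
t: 2.5
tool_pos: [0.5404, 0.0998, 0.2806]
tool_rot: [3.135, -0.198, -0.0]
contact_force: [-0.9, 0.1, 0.3]
opening: 0.0001
grip_force: 0.0
```

```bash
python3 - <<'E'
from h import *
state()
c,K,E=cam("wrist");cv2.imwrite("pics/w1raw.png",c);np.savez("w1.npz",K=K,E=E)
cv2.imwrite("pics/w1.png",cv2.resize(c,(800,600),interpolation=cv2.INTER_CUBIC))
E
```

```text
t 2.5 pos [0.5404 0.0998 0.2806] x [ 0.992 -0.126 -0.   ] z [-0. -0. -1.] q [ 0.05 -0.16  1.7  -0.    1.6   1.74] F [-0.9  0.1  0.3] op 0.0001 g 0.0
```

View pics/w1.png

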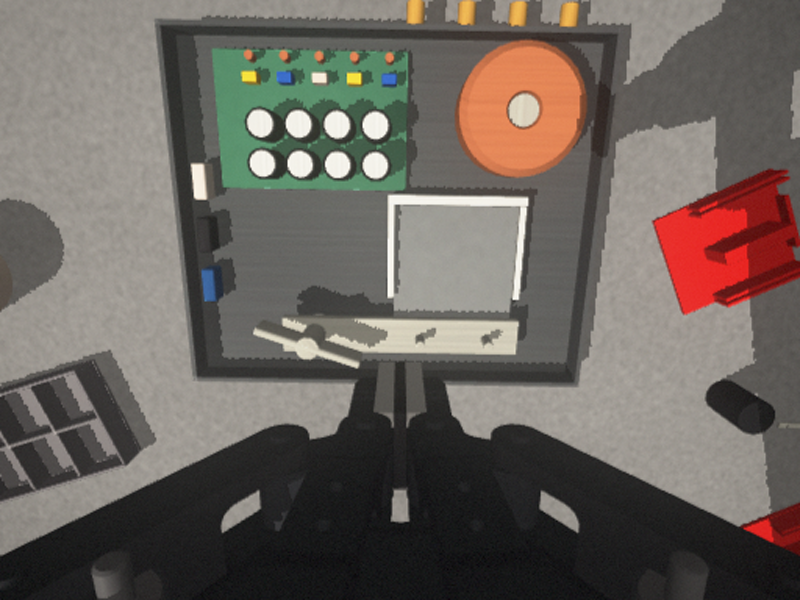

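The wrist view shows the rim corners at (159,21), (629,27), (579,384), (197,380), the white far kerb from (389,195) to (528,198), the wing blade from (255,328) to (362,362) with its hub at (308,345), and the pins at (420,339) and (489,340).

```bash
python3 - <<'E'
from h import *
d=np.load("w1.npz");K,E=d["K"],d["E"]
p=lambda *a:(np.array(a,float)+.5)*0.64-.5
C=ray(K,E,p([159,21],[629,27],[579,384],[197,380]),.04)[:,:2]
print("rim",np.round(C,4).tolist(),[round(np.linalg.norm(C[i]-C[(i+1)%4]),4) for i in range(4)])
M=np.array([[.15,.18],[.15,-.18],[-.15,-.18],[-.15,.18]])
def fit(M,C):
    a=M-M.mean(0);b=C-C.mean(0);yaw=np.arctan2((a[:,0]*b[:,1]-a[:,1]*b[:,0]).sum(),(a*b).sum())
    Q=np.array([[np.cos(yaw),-np.sin(yaw)],[np.sin(yaw),np.cos(yaw)]]);t=C.mean(0)-Q@M.mean(0)
    print("yaw",np.degrees(yaw),"t",t,"res",np.round(C-(M@Q.T+t),4).tolist());return Q,t
Q,t=fit(M,C)
k=ray(K,E,p([396,205],[519,207]),.034)[:,:2];print("kerb inner corners in chassis",(k-t)@Q)
print("seat near", (ray(K,E,p([394,311],[511,313]),.024)[:,:2]-t)@Q)
print("wing",(ray(K,E,p([255,328],[308,345],[362,362]),.077)[:,:2]-t)@Q)
print("pins",(ray(K,E,p([421,337],[490,339]),.058)[:,:2]-t)@Q)
print("hub",Q@[-.102,.065]+t)
print("bar", (ray(K,E,p([519,322],[517,354]),.038)[:,:2]-t)@Q)
E
```

```text
rim [[0.7446, 0.2601], [0.6951, -0.0967], [0.4013, -0.0509], [0.45, 0.3023]] [np.float64(0.3601), np.float64(0.2974), np.float64(0.3565), np.float64(0.2976)]
yaw -8.13187571493465 t [0.57271813 0.1036825 ] res [[-0.0021, -0.0006], [-0.0007, -0.0009], [0.0025, 0.0024], [0.0003, -0.0008]]
kerb inner corners in chassis [[ 0.01271443 -0.00411899]
 [ 0.0127013  -0.10937328]]
seat near [[-0.08432889 -0.0034989 ]
 [-0.08451626 -0.1124092 ]]
wing [[-0.08564401  0.10997758]
 [-0.09975675  0.06697463]
 [-0.11414084  0.02226571]]
pins [[-0.09776558 -0.02753712]
 [-0.09863298 -0.08752562]]
hub [0.48093811 0.18245704]
bar [[-0.08888604 -0.11681166]
 [-0.11973663 -0.11752125]]
```

>>> play_rows:
  series:
    - [0,[-0.53,-0.49,0.5],[0,0,0]]
    - [0,[-0.53,-0.49,0.5],[0,0,0]]
    - [0,[0,0,1],[0,0,0]]
    - [0,[0,0,1],[0,0,0]]
    - [0,[0,0,0.8],[0,0,0]]
    - [0,[0,0,0.51],[0,0,0]]
    - [0,[0,0,0],[0,0,0]]

```text
t: 3.42
tool_pos: [0.492, 0.1548, 0.0628]
tool_rot: [3.134, -0.198, -0.008]
contact_force: [-0.3, -0.2, 0.9]
opening: 0.0
grip_force: 0.0
```

```bash
python3 - <<'E'
from h import *
state()
c,K,E=cam("wrist")
cv2.imwrite("pics/w2.png",c)
E
```

```text
t 3.42 pos [0.492  0.1548 0.0628] x [ 0.992 -0.126 -0.005] z [-0.005 -0.001 -1.   ] q [ 0.16 -0.07  1.99 -0.    1.23  1.86] F [-0.3 -0.2  0.9] op 0.0 g 0.0
```

View pics/w2.png

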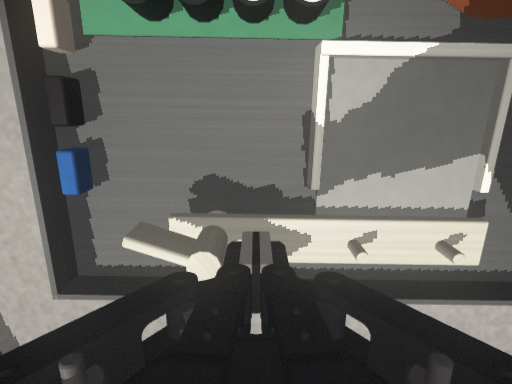

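The fingers stand at about (257,245), on the far side of the hidden wing half, with the hub at about (208,250); the push can start.

>>> play_rows:
  series:
    - [0,[-0.32,0.09,0],[0,0,0]]
    - [0,[-0.32,-0.09,0],[0,0,0]]
    - [0,[-0.23,-0.23,0],[0,0,0]]
    - [0,[-0.09,-0.32,0],[0,0,0]]
    - [0,[0.09,-0.32,0],[0,0,0]]
    - [0,[0.23,-0.23,0],[0,0,0]]

```text
t: 4.22
tool_pos: [0.4701, 0.2155, 0.0655]
tool_rot: [-3.135, 0.198, -0.001]
contact_force: [-0.3, 0.5, 0.3]
opening: -0.0001
grip_force: 0.0
```

```bash
python3 - <<'E'
from h import *
state()
c,K,E=cam("wrist")
cv2.imwrite("pics/w3.png",c)
E
```

```text
t 4.22 pos [0.4701 0.2155 0.0655] x [ 0.992 -0.126  0.001] z [ 0.001  0.    -1.   ] q [ 0.29 -0.07  1.99  0.    1.23  1.98] F [-0.3  0.5  0.3] op -0.0001 g 0.0
```

View pics/w3.png

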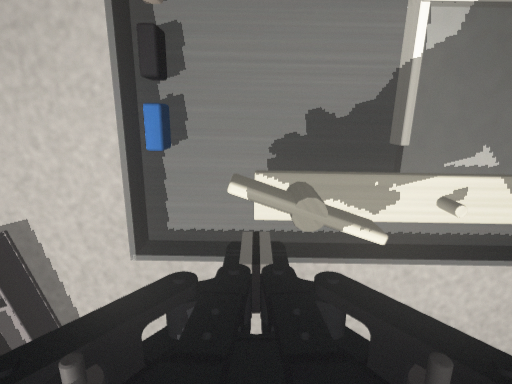

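The blade runs from (230,185) to (388,237), which fits exactly half a turn with the other wing now ahead of the fingers. I'll go on 60° and check the blade's angle numerically.

>>> play_rows:
  series:
    - [0,[0.32,-0.09,0],[0,0,0]]
    - [0,[0.32,0.09,0],[0,0,0]]

```text
t: 4.53
tool_pos: [0.5021, 0.2104, 0.0652]
tool_rot: [3.135, -0.198, 0.0]
contact_force: [-0.7, 0.5, 0.3]
opening: -0.0001
grip_force: 0.0
```

```bash
cat >> h.py <<'E'
def blade(hub=(.4818,.1844)):
    # white pixels at radius 25..44 mm around hub at wing top plane, histogram over heading, off the bar by brightness
    c,K,E=cam("wrist")
    b=c.min(2).astype(float)
    out={}
    for z in(.077,.083,.088):
        for h in range(0,360,10):
            r=np.arange(.026,.044,.002);P=np.c_[hub[0]+r*np.cos(np.radians(h)),hub[1]+r*np.sin(np.radians(h)),0*r+z]
            uv=np.round(proj(K,E,P)).astype(int);ok=(uv>=0).all(1)&(uv[:,0]<512)&(uv[:,1]<384)
            if ok.sum()>5: out[h,z]=int(np.median(b[uv[ok,1],uv[ok,0]]))
    for z in(.077,.083,.088): print(z,[(h,v) for (h,zz),v in out.items() if zz==z and v>120])
    return c
E
python3 - <<'E'
from h import *
state()
cv2.imwrite("pics/w4.png",blade())
E
```

```text
t 4.53 pos [0.5021 0.2104 0.0652] x [ 0.992 -0.126  0.   ] z [-0. -0. -1.] q [ 0.26 -0.    1.92 -0.    1.22  1.96] F [-0.7  0.5  0.3] op -0.0001 g 0.0
0.077 [(30, 136), (40, 171), (270, 223), (280, 143), (290, 141), (300, 141), (310, 140)]
0.083 [(30, 222), (280, 224), (290, 142), (300, 141), (310, 141), (320, 137)]
0.088 [(30, 169), (280, 221), (290, 143), (300, 141), (310, 141), (320, 141), (330, 135)]
```

View pics/w4.png

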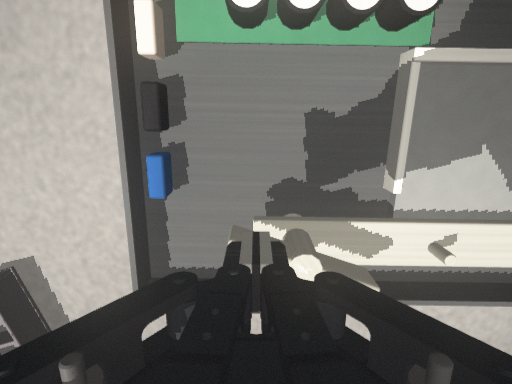

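The blade still lies at the same angle, with its ends at (235,232) and (375,285), and the fingertips at (255,235) are in front of it. I need the blade's true height from the two views.

```bash
python3 - <<'E'
from h import *
d=np.load("w1.npz");K,E1=d["K"],d["E"]
o=ctrl.get_obs()
he=np.array(imaging.get_image("wrist")["hand_eye"])
def Ew(p,rv):
    T=np.eye(4);T[:3,:3]=R.from_rotvec(rv).as_matrix();T[:3,3]=p;return np.linalg.inv(T@he)
E3=Ew([.4701,.2155,.0655],[-3.135,.198,-.001]);E4=Ew(o["tool_pos"],o["tool_rot"])
p=lambda *a:(np.array(a,float)+.5)*0.64-.5
for z in(.05,.06,.065,.07,.077,.085):
    for n,E,uv in(("w1",E1,p([255,324],[362,364])),("w3",E3,[[231,180],[388,240]]),("w4",E4,[[232,229],[378,287]])):
        a=ray(K,E,uv,z)[:,:2];v=a[0]-a[1];print(z,n,"len",round(np.linalg.norm(v),4),"mid",np.round(a.mean(0),4),"head",round(np.degrees(np.arctan2(v[1],v[0])),1))
for n,E in(("w3",E3),("w4",E4)):print(n,proj(K,E,[[.4818,.1844,.077]]))
E
```

```text
0.05 w1 len 0.1006 mid [0.475  0.1898] head 60.8
0.05 w3 len 0.1078 mid [0.4734 0.1799] head 61.3
0.05 w4 len 0.1062 mid [0.4745 0.1791] head 59.5
0.06 w1 len 0.0981 mid [0.4783 0.1873] head 60.8
0.06 w3 len 0.1018 mid [0.4769 0.1814] head 61.3
0.06 w4 len 0.1003 mid [0.4797 0.1803] head 59.5
0.065 w1 len 0.0968 mid [0.48  0.186] head 60.8
0.065 w3 len 0.0988 mid [0.4786 0.1821] head 61.3
0.065 w4 len 0.0974 mid [0.4824 0.1809] head 59.5
0.07 w1 len 0.0955 mid [0.4817 0.1848] head 60.8
0.07 w3 len 0.0958 mid [0.4804 0.1829] head 61.3
0.07 w4 len 0.0944 mid [0.485  0.1815] head 59.5
0.077 w1 len 0.0938 mid [0.484 0.183] head 60.8
0.077 w3 len 0.0916 mid [0.4828 0.1839] head 61.3
0.077 w4 len 0.0903 mid [0.4887 0.1824] head 59.5
0.085 w1 len 0.0917 mid [0.4866 0.1811] head 60.8
0.085 w3 len 0.0868 mid [0.4856 0.1852] head 61.3
0.085 w4 len 0.0856 mid [0.4929 0.1833] head 59.5
w3 [[310.91722166 212.67534806]]
w4 [[304.42234114 270.27712076]]
```

```bash
python3 - <<'E'
import cv2,numpy as np
a=cv2.imread("pics/w4.png")[190:310,200:400];b=cv2.imread("pics/w3.png")[150:270,200:400]
cv2.imwrite("pics/z4.png",cv2.resize(np.hstack([b,a]),(800,240),interpolation=cv2.INTER_CUBIC))
E
```

```text
(no output)
```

View pics/z4.png

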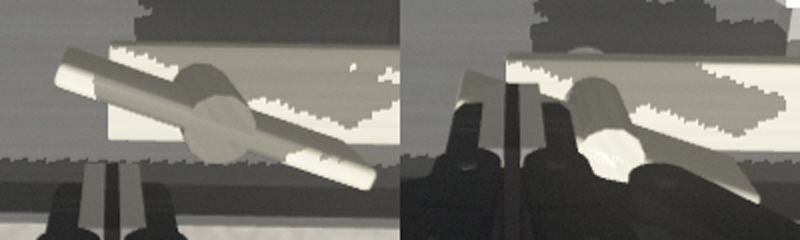

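The crop shows the fingertips covering the left wing, either above it or beside it. A small downward probe will tell.

>>> play_rows:
  series:
    - [0,[0,0,0.08],[0,0,0]]
    - [0,[0,0,0],[0,0,0]]

```text
t: 4.88
tool_pos: [0.5003, 0.2095, 0.0605]
tool_rot: [3.135, -0.201, -0.002]
contact_force: [-0.0, 0.3, -1.0]
opening: 0.0002
grip_force: 0.0
```

>>> play_rows:
  series:
    - [0,[0.1,0,0],[0,0,0]]
    - [0,[0,0,0],[0,0,0]]

```text
t: 5.12
tool_pos: [0.5065, 0.2091, 0.0616]
tool_rot: [-3.135, 0.201, -0.001]
contact_force: [0.2, 0.4, -0.4]
opening: -0.0
grip_force: 0.0
```

>>> play_rows:
  series:
    - [0,[-0.2,0,0],[0,0,0]]
    - [0,[0,0,0],[0,0,0]]

```text
t: 5.38
tool_pos: [0.4952, 0.2105, 0.0611]
tool_rot: [3.135, -0.2, -0.001]
contact_force: [0.4, -0.2, 0.6]
opening: 0.0
grip_force: 0.0
```

>>> play_rows:
  series:
    - [0,[0,0,-1],[0,0,0]]
    - [0,[0.5,0.3,-1],[0,0,0]]
    - [0,[0.5,0.3,-0.5],[0,0,0]]
    - [0,[0,0,0],[0,0,0]]

```text
t: 5.88
tool_pos: [0.5445, 0.1737, 0.1896]
tool_rot: [-3.134, 0.204, -0.009]
contact_force: [-0.7, -0.4, -0.2]
opening: -0.0001
grip_force: 0.0
```

```bash
python3 - <<'E'
from h import *
o,M=state()
c,K,E=cam("wrist");cv2.imwrite("pics/w5.png",c);np.savez("w5.npz",K=K,E=E)
u,v=proj(K,E,[[.4825,.184,.077]])[0].astype(int);print(u,v)
x0=max(0,u-100);y0=max(0,v-75);print("crop origin",x0,y0)
cv2.imwrite("pics/z5.png",cv2.resize(c[y0:y0+150,x0:x0+200],(800,600),interpolation=cv2.INTER_CUBIC))
E
```

```text
t 5.88 pos [0.5445 0.1737 0.1896] x [ 0.992 -0.129  0.006] z [ 0.006  0.001 -1.   ] q [ 0.18 -0.07  1.76 -0.    1.44  1.88] F [-0.7 -0.4 -0.2] op -0.0001 g 0.0
253 248
crop origin 153 173
```

View pics/z5.png

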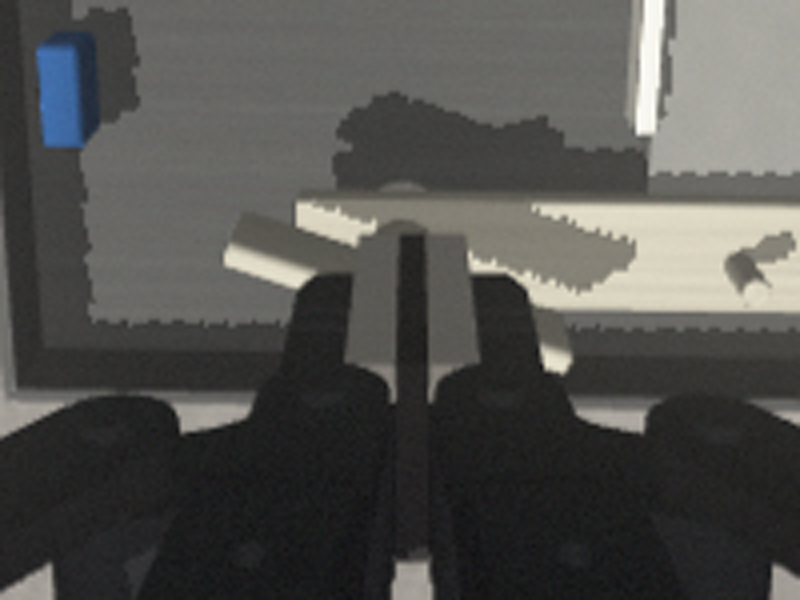

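```bash
python3 - <<'E'
from h import *
from scipy.optimize import least_squares
he=np.array(imaging.get_image("wrist")["hand_eye"])
def Ew(p,rv):
    T=np.eye(4);T[:3,:3]=R.from_rotvec(rv).as_matrix();T[:3,3]=p;return np.linalg.inv(T@he)
d=np.load("w1.npz");K=d["K"];Es=[d["E"],Ew([.4701,.2155,.0655],[-3.135,.198,-.001]),np.load("w5.npz")["E"]]
p=lambda a:(np.array(a,float)+.5)*0.64-.5
for n,uv in dict(left=[p([256,329]),[229,189],[210,237.5]],right=[p([361,362]),[386,240],[295,263]]).items():
    f=lambda P:np.concatenate([proj(K,E,P)[0]-u for E,u in zip(Es,uv)])
    for s in([0,1,2],[1,2],[0,2],[0,1]):
        g=lambda P:np.concatenate([proj(K,Es[i],P)[0]-uv[i] for i in s])
        r=least_squares(g,[.48,.18,.07]);print(n,s,np.round(r.x,4),np.round(r.fun,1))
state()
E
```

```text
left [0, 1, 2] [0.4993 0.2263 0.0732] [-0.3  1.6  0.1 -0.1 -0.  -1. ]
left [1, 2] [0.5003 0.2257 0.0777] [ 0.2  0.1 -0.3 -0.1]
left [0, 2] [0.5015 0.2245 0.0788] [-0.6  1.3  0.5 -1. ]
left [0, 1] [0.4984 0.227  0.0681] [ 0.4  1.2 -0.2 -0.5]
right [0, 1, 2] [0.4602 0.144  0.0748] [-0.5  1.4 -0.1 -0.6  0.6 -0.1]
right [1, 2] [0.4609 0.1447 0.0766] [-0.  -0.2  0.1  0.3]
right [0, 2] [0.4601 0.1441 0.073 ] [-0.4  1.   0.3 -0.8]
right [0, 1] [0.4597 0.1435 0.0738] [-0.1  1.4  0.  -0.6]
t 5.97 pos [0.5412 0.1743 0.1854] x [ 0.992 -0.128 -0.002] z [-0.002  0.    -1.   ] q [ 0.18 -0.06  1.77  0.    1.44  1.88] F [-1.   1.1  0. ] op 0.0001 g 0.0
```

>>> play_rows:
  series:
    - [0,[-0.54,-0.3,0.95],[0,0,0]]
    - [0,[-0.54,-0.3,0.95],[0,0,0]]
    - [0,[0,0,0.2],[0,0,0]]
    - [0,[0,0,0],[0,0,0]]

```text
t: 6.48
tool_pos: [0.491, 0.2108, 0.0799]
tool_rot: [3.134, -0.199, -0.004]
contact_force: [0.2, 0.3, 0.4]
opening: 0.0
grip_force: 0.0
```

>>> play_rows:
  series:
    - [0,[0,0,0.1],[0,0,0]]
    - [0,[0,0,0],[0,0,0]]

```text
t: 6.72
tool_pos: [0.4935, 0.2108, 0.0775]
tool_rot: [-3.134, 0.202, -0.003]
contact_force: [-0.1, 0.4, -0.4]
opening: -0.0004
grip_force: 0.0
```

>>> play_rows:
  series:
    - [0,[0,0,0.1],[0,0,0]]
    - [0,[0,0,0],[0,0,0]]

```text
t: 6.98
tool_pos: [0.4923, 0.2107, 0.0711]
tool_rot: [3.135, -0.201, -0.0]
contact_force: [0.4, 0.9, -0.7]
opening: 0.0001
grip_force: 0.0
```

>>> play_rows:
  series:
    - [0,[0,0,0.1],[0,0,0]]
    - [0,[0,0,0],[0,0,0]]

```text
t: 7.22
tool_pos: [0.4918, 0.2107, 0.0657]
tool_rot: [3.135, -0.201, -0.002]
contact_force: [-0.9, -0.2, 0.4]
opening: -0.0
grip_force: 0.0
```

>>> play_rows:
  series:
    - [0,[0,0,0.1],[0,0,0]]
    - [0,[0,0,0],[0,0,0]]

```text
t: 7.48
tool_pos: [0.4918, 0.2108, 0.0607]
tool_rot: [3.135, -0.201, -0.002]
contact_force: [-1.0, 0.4, 0.3]
opening: 0.0001
grip_force: 0.0
```

>>> play_rows:
  series:
    - [0,[0,0,0.1],[0,0,0]]
    - [0,[0,0,0],[0,0,0]]

```text
t: 7.72
tool_pos: [0.4925, 0.2109, 0.0564]
tool_rot: [-3.135, 0.201, -0.001]
contact_force: [0.1, 0.2, 1.1]
opening: 0.0002
grip_force: 0.5
```

```bash
python3 - <<'E'
from h import *
o,M=state();print(o["effort"].round(2))
c,K,E=cam("wrist");cv2.imwrite("pics/w6.png",c);np.savez("w6.npz",K=K,E=E)
b=c.min(2)
# where would blade far edge be, relative to finger: print brightness rows around the left tip, compared w/ projection
print(proj(K,E,[[.4993,.2263,.075],[.4602,.144,.075],[.4993,.2263,.05],[.4602,.144,.05],[.4825,.184,.075]]).round(0).tolist())
E
```

```text
t 7.72 pos [0.4925 0.2109 0.0564] x [ 0.992 -0.127  0.   ] z [ 0.  0. -1.] q [ 0.27 -0.01  1.95 -0.    1.21  1.96] F [0.1 0.2 1.1] op 0.0002 g 0.5
[-1.000e-02 -3.240e+01 -3.294e+01 -2.000e-02  6.000e-02  0.000e+00]
[[225.0, 236.0], [385.0, 285.0], [229.0, 220.0], [369.0, 263.0], [309.0, 256.0]]
```

```bash
cat >> h.py <<'E'
Q=np.array([[.99,.141],[-.141,.99]]);T0=np.array([.5735,.1056])
def ch(x,y,z): return np.r_[Q@[x,y]+T0,z]
def prot(c,K,E,z=.077):
    # bright pixels on the 24..44 mm ring round the axis, off the bar: count per 10 deg heading in chassis frame
    v,u=np.mgrid[:384,:512];P=ray(K,E,np.c_[u.ravel(),v.ravel()],z)[:,:2];L=((P-T0)@Q).reshape(384,512,2)
    dx,dy=L[...,0]+.102,L[...,1]-.065;r=np.hypot(dx,dy);h=np.degrees(np.arctan2(dy,dx))%360
    m=np.zeros((384,512),np.uint8)
    bar=np.array([proj(K,E,ch(*p))[0] for zz in(.024,.05) for p in[(-.12,-.12,zz),(-.087,-.12,zz),(-.087,.095,zz),(-.12,.095,zz)]],np.float32)
    cv2.fillConvexPoly(m,cv2.convexHull(bar).astype(np.int32),1)
    s=(c.min(2)>105)&(r>.024)&(r<.047)
    a=np.histogram(h[s&(m==0)],36,(0,360))[0]
    print({int(k*10):int(n) for k,n in enumerate(a) if n>4})
E
python3 - <<'E'
from h import *
he=np.array(imaging.get_image("wrist")["hand_eye"])
def Ew(p,rv):
    T=np.eye(4);T[:3,:3]=R.from_rotvec(rv).as_matrix();T[:3,3]=p;return np.linalg.inv(T@he)
d=np.load("w1.npz");K=d["K"]
L={"w1raw":d["E"],"w3":Ew([.4701,.2155,.0655],[-3.135,.198,-.001]),"w4":Ew([.5021,.2104,.0652],[3.135,-.198,0]),"w5":np.load("w5.npz")["E"],"w6":np.load("w6.npz")["E"]}
for n,E in L.items():
    print(n);prot(cv2.imread(f"pics/{n}.png"),K,E)
c=cv2.imread("pics/w6.png");
E
```

```text
w1raw
{60: 14, 70: 75, 80: 6, 130: 14, 140: 36, 150: 48, 160: 54, 170: 56, 180: 55, 190: 57, 200: 44, 210: 36, 220: 9, 240: 41, 250: 29}
w3
{0: 53, 10: 121, 20: 117, 30: 226, 40: 300, 50: 270, 60: 146, 70: 364, 80: 360, 90: 365, 100: 226, 110: 23, 130: 26, 140: 27, 150: 8, 160: 105, 170: 208, 180: 202, 190: 132, 200: 164, 210: 271, 220: 201, 230: 42, 240: 228, 250: 261}
w4
{20: 19, 30: 98, 40: 110, 50: 133, 60: 16, 70: 17, 80: 29, 90: 9, 130: 48, 140: 60, 210: 62, 220: 39, 250: 101, 340: 13, 350: 17}
w5
{60: 22, 70: 97, 240: 20, 250: 25}
w6
{20: 15, 30: 162, 40: 157, 50: 186, 60: 81, 70: 212, 80: 81, 90: 54, 100: 17, 130: 10, 140: 65, 210: 86, 240: 192, 250: 295, 260: 13, 320: 22}
```

>>> play_rows:
  series:
    - [0,[0.5,0,0],[0,0,0]]
    - [0,[0,0,0],[0,0,0]]

```text
t: 8.07
tool_pos: [0.518, 0.2075, 0.0566]
tool_rot: [-3.135, 0.202, -0.001]
contact_force: [0.4, -0.6, -0.1]
opening: 0.0003
grip_force: 0.0
```

>>> play_rows:
  series:
    - [0,[-0.5,0,0],[0,0,0]]
    - [0,[0,0,0.06],[0,0,0]]
    - [0,[0,0,0],[0,0,0]]

```text
t: 8.45
tool_pos: [0.4915, 0.211, 0.0559]
tool_rot: [3.134, -0.2, -0.002]
contact_force: [-8.7, -2.9, 15.5]
opening: -0.0004
grip_force: 8.2
```

>>> play_rows:
  series:
    - [0,[0,0,0.06],[0,0,0]]
    - [0,[0,0,0],[0,0,0]]

```text
t: 8.7
tool_pos: [0.4926, 0.2107, 0.0554]
tool_rot: [3.133, -0.2, -0.0]
contact_force: [-13.3, -5.7, 27.2]
opening: -0.0001
grip_force: 13.8
```

>>> play_rows:
  series:
    - [0,[0,0,0.06],[0,0,0]]
    - [0,[0,0,0],[0,0,0]]

```text
t: 8.95
tool_pos: [0.4937, 0.2104, 0.0549]
tool_rot: [3.133, -0.2, 0.002]
contact_force: [-16.9, -8.7, 38.6]
opening: -0.0003
grip_force: 19.5
```

The blade top is touched when the TCP reads 0.056, so the real fingertips end about 19 mm short of the TCP and all the passes went over the blade. I'll back off and push again, lower.

>>> play_rows:
  series:
    - [0,[0,0,-1],[0,0,0]]
    - [0,[-0.45,0,0],[0,0,0]]
    - [0,[0,0,0.6],[0,0,0]]
    - [0,[0,0,0.45],[0,0,0]]
    - [0,[0,0,0],[0,0,0]]

```text
t: 9.57
tool_pos: [0.467, 0.2131, 0.0422]
tool_rot: [3.133, -0.2, -0.009]
contact_force: [-0.1, -0.1, -0.0]
opening: -0.0001
grip_force: 0.0
```

```bash
python3 - <<'E'
from h import *
state()
E
```

```text
t 9.57 pos [0.467  0.2131 0.0422] x [ 0.992 -0.127 -0.005] z [-0.006 -0.002 -1.   ] q [ 0.28 -0.04  2.    0.    1.19  1.98] F [-0.1 -0.1 -0. ] op -0.0001 g 0.0
```

>>> play_rows:
  series:
    - [0,[0.34,-0.09,0],[0,0,0]]
    - [0,[0.34,0.09,0],[0,0,0]]

```text
t: 9.82
tool_pos: [0.5022, 0.2105, 0.045]
tool_rot: [-3.134, 0.2, 0.007]
contact_force: [-4.5, 3.1, 0.5]
opening: -0.0
grip_force: 2.5
```

```bash
python3 - <<'E'
from h import *
state()
c,K,E=cam("wrist");cv2.imwrite("pics/w7.png",c);prot(c,K,E)
E
```

```text
t 9.82 pos [0.5022 0.2105 0.045 ] x [ 0.992 -0.127 -0.005] z [-0.004  0.002 -1.   ] q [0.26 0.03 1.93 0.   1.19 1.96] F [-4.5  3.1  0.5] op -0.0 g 2.5
{0: 77, 10: 87, 20: 160, 30: 104, 40: 119, 50: 206, 60: 121, 70: 16, 120: 111, 130: 64, 220: 234, 230: 56}
```

The push works now: 5.5 N, and the blade has turned about 30°. I continue one full circle.

>>> play_rows:
  series:
    - [0,[0.23,0.23,0],[0,0,0]]
    - [0,[0.09,0.32,0],[0,0,0]]
    - [0,[-0.09,0.32,0],[0,0,0]]
    - [0,[-0.23,0.23,0],[0,0,0]]
    - [0,[-0.32,0.09,0],[0,0,0]]
    - [0,[-0.32,-0.09,0],[0,0,0]]

```text
t: 10.62
tool_pos: [0.467, 0.1575, 0.0468]
tool_rot: [3.133, -0.202, 0.012]
contact_force: [7.1, -3.2, 1.1]
opening: 0.0001
grip_force: 3.0
```

>>> play_rows:
  series:
    - [0,[-0.23,-0.23,-0.03],[0,0,0]]
    - [0,[-0.09,-0.32,-0.03],[0,0,0]]
    - [0,[0.09,-0.32,0],[0,0,0]]
    - [0,[0.23,-0.23,0],[0,0,0]]
    - [0,[0.32,-0.09,0],[0,0,0]]
    - [0,[0.32,0.09,0],[0,0,0]]

```text
t: 11.38
tool_pos: [0.4998, 0.2094, 0.0464]
tool_rot: [3.134, -0.199, -0.013]
contact_force: [-5.8, 4.0, 0.5]
opening: 0.0001
grip_force: 2.7
```

```bash
python3 - <<'E'
from h import *
state()
c,K,E=cam("wrist");cv2.imwrite("pics/w8.png",c);prot(c,K,E,.085)
E
```

```text
t 11.38 pos [0.4998 0.2094 0.0464] x [ 0.992 -0.127 -0.008] z [-0.008 -0.    -1.   ] q [0.26 0.02 1.93 0.   1.2  1.96] F [-5.8  4.   0.5] op 0.0001 g 2.7
{20: 125, 30: 51, 40: 124, 50: 114, 60: 60, 70: 27, 110: 53, 120: 123, 130: 27, 220: 147, 230: 136, 350: 10}
```

>>> play_rows:
  series:
    - [0,[0.13,0.1,0],[0,0,0]]
    - [0,[0.1,0.13,0],[0,0,0]]
    - [0,[0.06,0.15,0],[0,0,0]]

```text
t: 11.8
tool_pos: [0.5146, 0.1891, 0.0478]
tool_rot: [-3.134, 0.201, 0.001]
contact_force: [-1.5, 5.0, 0.2]
opening: 0.0003
grip_force: 2.4
```

>>> play_rows:
  series:
    - [0,[0.02,0.17,-0.02],[0,0,0]]
    - [0,[-0.02,0.17,-0.02],[0,0,0]]

```text
t: 12.05
tool_pos: [0.5145, 0.1777, 0.0501]
tool_rot: [-3.119, 0.205, -0.008]
contact_force: [10.9, 38.1, -15.9]
opening: -0.0002
grip_force: 17.6
```

Force jumped to 38 N: this is the upper end stop. I back off, lift, and verify the height of the wings on the way.

>>> play_rows:
  series:
    - [0,[0.05,-0.4,0],[0,0,0]]
    - [0,[0.2,0,-1],[0,0,0]]
    - [0,[0.2,0.3,-1],[0,0,0]]
    - [0,[0.1,0.9,-1],[0,0,0]]
    - [0,[0,0.5,-1],[0,0,0]]
    - [0,[0,0,0],[0,0,0]]

```text
t: 12.8
tool_pos: [0.5348, 0.1052, 0.2525]
tool_rot: [3.134, -0.205, 0.017]
contact_force: [-0.0, 1.0, -0.8]
opening: 0.0002
grip_force: 0.0
```

```bash
python3 - <<'E'
from h import *
state()
c,K,E=cam("wrist");cv2.imwrite("pics/w9.png",c);np.savez("w9.npz",K=K,E=E)
for z in(.077,.088): prot(c,K,E,z)
# bar top front lip: bright step along chassis x at y=-.110 and .0; plus height implied
g=c.min(2).astype(int)
for y in(-.112,-.1,-.06,0.,.05):
    for x in(-.087,-.12):
        uv=[proj(K,E,ch(x,y,z))[0].round(1).tolist() for z in(.038,.049)]
        print(y,x,uv)
d=np.load("w1.npz");w1=cv2.imread("pics/w1raw.png").min(2).astype(int)
for im,EE,n in((w1,d["E"],"w1"),(g,E,"w9")):
    for y in(-.113,-.1,-.06):
        u=int(proj(K,EE,ch(-.087,y,.045))[0][0].round());v=int(proj(K,EE,ch(-.087,y,.045))[0][1]);print(n,y,u,v-12,im[v-12:v+34,u].tolist())
E
```

```text
t 12.8 pos [0.5348 0.1052 0.2525] x [ 0.991 -0.13   0.011] z [ 0.011 -0.002 -1.   ] q [ 0.06 -0.17  1.75 -0.    1.55  1.76] F [-0.   1.  -0.8] op 0.0002 g 0.0
{50: 7, 60: 9, 70: 10, 80: 10, 90: 32, 100: 13, 130: 24, 140: 88, 150: 66, 160: 64, 170: 67, 180: 67, 190: 63, 200: 56, 210: 45, 220: 18, 320: 9, 330: 5}
{40: 5, 50: 10, 60: 6, 70: 20, 80: 34, 90: 26, 120: 20, 130: 60, 140: 92, 150: 85, 160: 86, 170: 84, 180: 86, 190: 86, 200: 79, 210: 70, 220: 51, 230: 7, 320: 8, 330: 6}
-0.112 -0.087 [[336.2, 207.3], [338.4, 209.8]]
-0.112 -0.12 [[334.2, 230.8], [336.4, 233.9]]
-0.1 -0.087 [[327.1, 207.2], [329.0, 209.7]]
-0.1 -0.12 [[325.3, 230.7], [327.2, 233.8]]
-0.06 -0.087 [[296.7, 206.9], [297.8, 209.4]]
-0.06 -0.12 [[295.6, 230.4], [296.6, 233.5]]
0.0 -0.087 [[251.1, 206.4], [250.9, 208.9]]
0.0 -0.12 [[250.9, 230.0], [250.7, 233.0]]
0.05 -0.087 [[213.0, 206.0], [211.8, 208.4]]
0.05 -0.12 [[213.6, 229.6], [212.5, 232.6]]
w1 -0.113 329 193 [73, 95, 90, 64, 65, 66, 68, 68, 67, 67, 71, 85, 121, 179, 184, 185, 184, 183, 184, 189, 188, 188, 184, 184, 184, 182, 185, 186, 186, 191, 194, 195, 1
[... 520 characters left out ...]
 51]
w9 -0.113 338 196 [68, 64, 71, 66, 69, 67, 68, 67, 63, 64, 67, 67, 69, 75, 103, 161, 189, 188, 189, 187, 185, 185, 190, 191, 191, 186, 186, 188, 189, 185, 190, 190, 192, 193, 191, 190, 191, 187, 164, 99, 87, 68, 66, 68, 65, 64]
w9 -0.1 328 196 [156, 158, 158, 147, 97, 101, 99, 96, 99, 97, 95, 101, 96, 85, 110, 165, 193, 191, 189, 188, 183, 186, 191, 195, 191, 186, 185, 188, 187, 185, 189, 192, 191, 189, 190, 192, 187, 178, 143, 102, 92, 70, 67, 65, 66, 66]
w9 -0.06 297 196 [157, 157, 145, 102, 99, 97, 100, 100, 99, 98, 100, 95, 92, 89, 122, 179, 195, 193, 192, 188, 185, 191, 195, 193, 194, 188, 189, 187, 185, 186, 191, 193, 189, 185, 189, 190, 189, 177, 122, 100, 94, 68, 69, 65, 65, 65]
```

>>> play_rows:
  series:
    - [0.4,[0.12,0.95,-0.06],[0,0,0]]
    - [0.4,[0.12,0.95,-0.06],[0,0,0]]
    - [0.4,[0.12,0.95,-0.06],[0,0,0]]
    - [0.4,[0.12,0.95,-0.06],[0,0,0]]
    - [0.4,[0.12,0.95,-0.06],[0,0,0]]
    - [0.4,[0.12,0.95,-0.06],[0,0,0]]

```text
t: 13.6
tool_pos: [0.5307, -0.1809, 0.2619]
tool_rot: [-3.135, 0.2, 0.006]
contact_force: [-0.7, 0.9, -0.3]
opening: 0.0344
grip_force: 0.0
```

>>> play_rows:
  series:
    - [0.4,[0.12,0.95,-0.06],[0,0,0]]
    - [0.4,[0.12,0.95,-0.06],[0,0,0]]
    - [0.4,[0.12,0.95,-0.06],[0,0,0]]
    - [0.4,[0.12,0.95,-0.06],[0,0,0]]
    - [0.4,[0,0,0],[0,0,0.62]]
    - [0.4,[0,0,0],[0,0,0.62]]
    - [0.4,[0,0,0],[0,0,0]]

```text
t: 14.48
tool_pos: [0.5308, -0.3709, 0.2738]
tool_rot: [-3.105, 0.469, 0.006]
contact_force: [0.6, 0.0, -0.0]
opening: 0.0344
grip_force: 0.0
```

```bash
python3 - <<'E'
from h import *
state()
c,K,E=cam("wrist");cv2.imwrite("pics/s1.png",c);np.savez("s1.npz",K=K,E=E)
g=cv2.cvtColor(c,cv2.COLOR_BGR2HSV)
u0,v0=proj(K,E,[[.483,-.377,.005]])[0].astype(int);print(u0,v0)
s=np.s_[max(0,v0-110):v0+110,max(0,u0-130):u0+130]
cv2.imwrite("pics/s1c.png",cv2.resize(c[s],None,fx=3,fy=2.7,interpolation=cv2.INTER_CUBIC)[:600,:800]);print(s)
E
```

```text
t 14.47 pos [ 0.5308 -0.3709  0.2738] x [ 0.955 -0.295 -0.004] z [-0.003  0.002 -1.   ] q [-0.72  0.08  1.48 -0.    1.59  1.15] F [ 0.6  0.  -0. ] op 0.0344 g 0.0
269 190
(slice(np.int64(80), np.int64(300), None), slice(np.int64(139), np.int64(399), None))
```

View pics/s1.png

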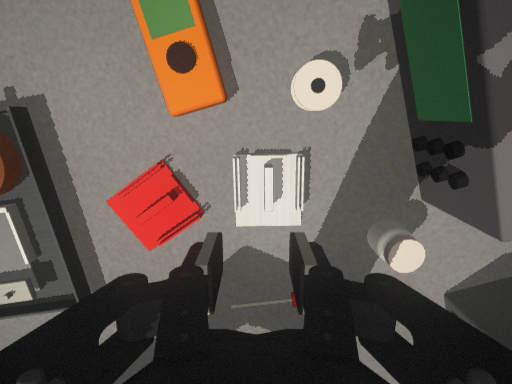

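The wrist view shows the sink with its bare edge towards the robot, from (236,226) to (301,225), the rib at u≈268 from v≈167 to 210, and the flange at v≈155; it is nearly aligned with the tool.

```bash
python3 - <<'E'
from h import *
c=cv2.imread("pics/s1.png");d=np.load("s1.npz");K,E=d["K"],d["E"]
m=(c.min(2)>165).astype(np.uint8)
n,l,s,ce=cv2.connectedComponentsWithStats(m[140:235,225:315]);k=1+np.argmax(s[1:,4]);m=np.zeros_like(m);m[140:235,225:315]=(l==k);print(s[k])
us=np.arange(242,297);vs=np.array([np.where(m[:,u])[0].max()+.5 for u in us]);pb=np.polyfit(us,vs,1)
v2=np.arange(214,224);ul=np.array([np.where(m[v])[0].min()-.5 for v in v2]);ur=np.array([np.where(m[v])[0].max()+.5 for v in v2])
print(pb,np.abs(np.polyval(pb,us)-vs).max(),ul,ur)
a=ray(K,E,np.c_[us,np.polyval(pb,us)],.0)   # bottom-edge lower corner
a5=ray(K,E,np.c_[us,np.polyval(pb,us)],.005)
t=a5[0]-a5[-1];yaw=np.arctan2(-t[0],t[1]);print("yaw",np.degrees(yaw))
L=ray(K,E,np.c_[ul,v2],.005);Rr=ray(K,E,np.c_[ur,v2],.005)
ey=np.array([-np.sin(yaw),np.cos(yaw),0]);ex=np.array([np.cos(yaw),np.sin(yaw),0])
yl,yr=(L@ey).mean(),(Rr@ey).mean();print("width",yl-yr)
x0=(a5@ex).mean();toe=ex*x0+ey*(yl+yr)/2
cen=toe+ex*.055;rib=toe+ex*.065;print("toe",toe,"cen",cen,"rib",rib)
# check rib top and flange: predicted pixels
f=lambda x,y,z:proj(K,E,cen+ex*x+ey*y+[0,0,z])[0].round(1).tolist()
print("rib top corners",f(-.021,.006,.035),f(-.021,-.006,.035),f(.041,.006,.035),f(.041,-.006,.035),"far",f(.055,.05,.016),f(.055,-.05,.016))
for v in(185,195,205): print(v,c[v,255:285].min(1).tolist())
print([int(c[v,268].min()) for v in range(145,230,2)])
o,M=state();print("delta tool to rib",M.T@(rib-o["tool_pos"]))
E
```

```text
[   7   14   72   73 3655]
[8.50650577e-16 2.25500000e+02] 1.9895196601282805e-13 [235.5 235.5 235.5 235.5 235.5 235.5 235.5 235.5 235.5 235.5] [300.5 300.5 300.5 300.5 300.5 300.5 300.5 300.5 300.5 300.5]
yaw -17.116373358466596
width 0.09900179178859919
toe [ 0.43006982 -0.3588502   0.        ] cen [ 0.48263382 -0.37503744  0.        ] rib [ 0.49219091 -0.37798058  0.        ]
rib top corners [264.7, 210.6] [273.2, 210.6] [265.0, 167.0] [273.9, 167.0] far [233.3, 154.7] [304.7, 154.7]
185 [212, 212, 210, 210, 211, 207, 209, 212, 210, 144, 209, 218, 220, 219, 215, 211, 213, 219, 126, 129, 131, 129, 129, 128, 130, 131, 132, 129, 200, 207]
195 [214, 215, 212, 212, 213, 209, 209, 210, 212, 140, 207, 216, 219, 219, 213, 211, 211, 216, 139, 133, 130, 129, 130, 132, 135, 130, 130, 207, 210, 212]
205 [215, 216, 214, 215, 212, 210, 209, 212, 213, 153, 205, 212, 218, 216, 214, 210, 211, 215, 194, 215, 212, 212, 214, 215, 219, 216, 218, 211, 211, 213]
[133, 136, 88, 88, 90, 167, 211, 209, 126, 123, 95, 137, 222, 221, 221, 220, 219, 219, 220, 220, 219, 220, 220, 218, 219, 219, 218, 217, 218, 218, 216, 217, 218, 202, 211, 213, 211, 212, 211, 210, 195, 138, 134]
t 14.53 pos [ 0.5309 -0.3708  0.2741] x [ 0.956 -0.295 -0.003] z [-0.003  0.002 -1.   ] q [-0.72  0.08  1.48 -0.    1.59  1.15] F [ 0.2 -0.3 -0.2] op 0.0339 g 0.0
delta tool to rib [-0.03405947  0.01845067  0.2742444 ]
```

>>> play_rows:
  series:
    - [0.4,[-0.34,0.18,0.9],[0,0,0]]
    - [0.4,[-0.34,0.19,0.9],[0,0,0]]
    - [0.4,[0,0,1],[0,0,0]]
    - [0.4,[0,0,1],[0,0,0]]
    - [0.4,[0,0,1],[0,0,0]]
    - [0.4,[0,0,0.5],[0,0,0]]
    - [0.4,[0,0,0],[0,0,0]]

```text
t: 15.4
tool_pos: [0.4914, -0.3768, 0.0076]
tool_rot: [-3.103, 0.468, 0.009]
contact_force: [-0.3, 0.6, 0.3]
opening: 0.034
grip_force: 0.0
```

```bash
python3 - <<'E'
from h import *
state()
c,K,E=cam("wrist")
# rib in wrist view: tongue edge and rib columns
g=c.min(2)
print(proj(K,E,[[.4922,-.378,.035],[.43007,-.35885,.005]]).round(0).tolist())
E
```

```text
t 15.4 pos [ 0.4914 -0.3768  0.0076] x [ 0.955 -0.295 -0.006] z [-0.005  0.005 -1.   ] q [-0.77  0.24  1.76 -0.    1.15  1.1 ] F [-0.3  0.6  0.3] op 0.034 g 0.0
[[258.0, 251.0], [257.0, 322.0]]
```

>>> play_rows:
  series:
    - [0.4,[0,0,0.15],[0,0,0]]
    - [0.4,[0,0,0.15],[0,0,0]]
    - [0.4,[0,0,0],[0,0,0]]

```text
t: 15.82
tool_pos: [0.4933, -0.379, -0.0041]
tool_rot: [-3.106, 0.471, 0.001]
contact_force: [0.1, -0.8, 0.4]
opening: 0.0338
grip_force: 0.0
```

>>> play_rows:
  series:
    - [0,[0,0,0],[0,0,0]]
    - [0,[0,0,0],[0,0,0]]
    - [0,[0,0,0],[0,0,0]]
    - [0,[0,0,0],[0,0,0]]
  force: 70

```text
t: 16.32
tool_pos: [0.4938, -0.3795, -0.0032]
tool_rot: [3.105, -0.471, 0.001]
contact_force: [-0.2, 0.6, 2.8]
opening: 0.0098
grip_force: 70.7
```

>>> play_rows:
  series:
    - [0,[0,0,-0.3],[0,0,0]]
    - [0,[0,0,-0.7],[0,0,0]]
    - [0,[0,0,-1],[0,0,0]]
    - [0,[0,0,-1],[0,0,0]]
    - [0,[0,0,0],[0,0,0]]

```text
t: 16.95
tool_pos: [0.496, -0.3815, 0.1527]
tool_rot: [3.1, -0.47, 0.014]
contact_force: [-0.5, -0.1, -2.1]
opening: 0.0102
grip_force: 70.1
```

```bash
cat >> h.py <<'E'
def flange():
    # flange far top edge (white to non-white going up) in columns across the held sink; compare with prediction in tool frame
    c,K,E=cam("wrist");g=c.min(2).astype(int);o=ctrl.get_obs()
    M=R.from_rotvec(o["tool_rot"]).as_matrix()
    P=lambda x,y,z:proj(K,E,M@np.array([x-.011,-y,-z-.005])+o["tool_pos"])[0].round(1).tolist()
    print("pred flange top",P(.055,.03,.016),P(.055,-.03,.016),"bottom",P(.055,.03,0),"corner",P(.055,.05,.016),P(.055,-.05,.016),"toe",P(-.055,0,0))
    for u in(215,235,280,300):
        w=np.where(g[:300,u]>165)[0];print(u,w[:3],len(w), end=" | ")
    print()
    return c,K,E
E
python3 - <<'E'
from h import *
state();c,K,E=flange();cv2.imwrite("pics/s2.png",c)
E
```

```text
t 16.95 pos [ 0.496  -0.3815  0.1527] x [ 0.955 -0.296  0.01 ] z [ 0.008 -0.008 -1.   ] q [-0.77  0.09  1.67 -0.    1.37  1.1 ] F [-0.5 -0.1 -2.1] op 0.0102 g 70.1
pred flange top [193.1, 164.9] [314.8, 164.9] bottom [199.0, 160.2] corner [152.6, 164.9] [355.2, 164.9] toe [254.3, 331.8]
215 [165 166 167] 84 | 235 [172 173 176] 57 | 280 [] 0 | 300 [6 7 8] 86 |
```

Lifted, and the flange edge is at v=165 as predicted. I carry it to the bay.

>>> play_rows:
  series:
    - [0,[-0.15,-0.94,0],[0,0,0]]
    - [0,[-0.15,-0.94,0],[0,0,0]]
    - [0,[-0.15,-0.94,0],[0,0,0]]
    - [0,[-0.15,-0.94,0],[0,0,0]]
    - [0,[-0.15,-0.94,0],[0,0,0]]
    - [0,[-0.15,-0.94,0],[0,0,0]]

```text
t: 17.75
tool_pos: [0.5322, -0.0944, 0.143]
tool_rot: [-3.105, 0.471, 0.008]
contact_force: [0.6, -0.2, -1.8]
opening: 0.0102
grip_force: 70.0
```

>>> play_rows:
  series:
    - [0,[-0.15,-0.94,0],[0,0,0]]
    - [0,[-0.15,-0.94,0],[0,0,0]]
    - [0,[-0.15,-0.94,0],[0,0,0]]
    - [0,[0,0,0],[0,0,-0.56]]
    - [0,[0,0,0],[0,0,-0.56]]
    - [0,[0,0,0],[0,0.75,0]]
    - [0,[0,0,0],[0,0.75,0]]
    - [0,[0,0,0],[0,0,0]]

```text
t: 18.75
tool_pos: [0.5508, 0.0452, 0.1421]
tool_rot: [3.102, -0.224, 0.315]
contact_force: [0.4, 0.7, -2.1]
opening: 0.0105
grip_force: 70.1
```

```bash
cat >> h.py <<'E'
def sink(tgt=None,th=12):
    # held sink in chassis frame, from the tool pose; move to a wanted toe (chassis) in tool shares
    o,M=state();S=np.c_[M[:,0],-M[:,1],-M[:,2]]
    C=np.eye(3);C[:2,:2]=Q
    toe=o["tool_pos"]+S@np.array([-.066,0,.005]);t=C.T@(toe-np.r_[T0,0])
    Sc=C.T@S;print("toe ch",t.round(4),"tilt",np.degrees(np.arctan2(Sc[2,0],Sc[0,0])).round(1),"roll",np.degrees(np.arcsin(Sc[2,1])).round(1),"yaw",np.degrees(np.arctan2(Sc[1,0],Sc[0,0])).round(1))
    if tgt is not None: print("shares",(M.T@(C@(np.array(tgt)-t))/.05).round(2))
E
python3 - <<'E'
from h import *
c,K,E=flange();cv2.imwrite("pics/s3.png",c);sink((-.076,-.06,.065))
g=c.min(2).astype(int)
# kerb check: far kerb inner edge & side kerbs
for p in((.014,-.06,.034),(.014,-.02,.034),(.022,-.06,.034),(.014,-.006,.034),(.014,-.114,.034),(-.087,.02,.049),(-.12,.02,.049),(-.087,.06,.049)): print(p,proj(K,E,ch(*p)).round(1).tolist())
for y in(-.02,-.06,-.1):
    u,v=proj(K,E,ch(.018,y,.034))[0].astype(int);print("col",u,v-20,g[max(0,v-20):v+20,u].tolist())
u,v=proj(K,E,ch(0,-.002,.032))[0].astype(int);print("row",v,u-15,g[v,u-15:u+15].tolist())
E
```

```text
pred flange top [192.7, 159.4] [319.2, 159.4] bottom [198.9, 154.9] corner [150.6, 159.3] [361.4, 159.4] toe [255.9, 331.6]
215 [164 165 166] 85 | 235 [164 165 166] 68 | 280 [164 165 166] 18 | 300 [84 85 86] 71 | 
t 18.8 pos [0.5522 0.0451 0.1433] x [ 0.969 -0.141  0.202] z [ 0.2   -0.03  -0.979] q [-0.04 -0.21  1.98 -0.02  1.17  1.68] F [ 1.1  0.4 -1.9] op 0.0105 g 70.1
toe ch [-0.0782 -0.0628  0.1349] tilt 11.7 roll -0.0 yaw -0.2
shares [-0.24 -0.06  1.38]
(0.014, -0.06, 0.034) [[252.6, 181.0]]
(0.014, -0.02, 0.034) [[210.0, 181.1]]
(0.022, -0.06, 0.034) [[252.6, 172.4]]
(0.014, -0.006, 0.034) [[195.0, 181.1]]
(0.014, -0.114, 0.034) [[310.3, 180.9]]
(-0.087, 0.02, 0.049) [[164.8, 292.7]]
(-0.12, 0.02, 0.049) [[165.6, 327.8]]
(-0.087, 0.06, 0.049) [[120.9, 292.8]]
col 209 156 [71, 68, 70, 78, 93, 99, 101, 110, 171, 232, 233, 234, 233, 233, 234, 233, 234, 235, 236, 236, 236, 235, 236, 235, 236, 235, 235, 235, 235, 236, 235, 236, 236, 235, 235, 235, 236, 236, 235, 236]
col 252 156 [97, 98, 98, 100, 96, 101, 101, 111, 170, 231, 231, 230, 231, 231, 231, 231, 231, 234, 234, 234, 235, 234, 233, 233, 232, 233, 233, 233, 223, 156, 138, 119, 104, 106, 107, 109, 107, 110, 109, 109]
col 295 156 [53, 57, 65, 76, 97, 94, 100, 116, 184, 228, 229, 228, 228, 230, 228, 229, 230, 232, 232, 231, 232, 231, 232, 231, 231, 219, 143, 142, 142, 143, 142, 141, 142, 141, 142, 140, 141, 138, 139, 144]
row 195 176 [90, 89, 86, 87, 110, 139, 141, 143, 141, 144, 141, 147, 146, 145, 143, 139, 136, 137, 136, 139, 141, 144, 144, 141, 144, 232, 238, 236, 233, 232]
```

```bash
python3 - <<'E'
from h import *
for n in("w1","w9"):
    c=cv2.imread("pics/"+("w1raw" if n=="w1" else n)+".png").min(2).astype(int);d=np.load(n+".npz");K,E=d["K"],d["E"]
    def prof(a,b,z,N=400):
        s=np.linspace(0,1,N)[:,None];P=np.array([ch(*(np.r_[a,z]*(1-t)+np.r_[b,z]*t)) for t in s]);uv=proj(K,E,P).astype(np.float32)
        return cv2.remap(c.astype(np.float32),uv[:,:1],uv[:,1:],cv2.INTER_LINEAR)[:,0]
    for x in(-.05,-.03,-.01):
        y=np.linspace(.02,-.14,400);w=y[prof((x,.02),(x,-.14),.032)>190]*1e3
        if len(w): k=np.split(w,np.where(np.diff(w)<-5)[0]+1);print(n,"y-bands x",x,[(q[0].round(1),q[-1].round(1)) for q in k])
    for y in(-.03,-.06,-.09):
        x=np.linspace(-.06,.04,400);w=x[prof((-.06,y),(.04,y),.034)>190]*1e3;print(n,"x-band y",y,w[:1].round(1),w[-1:].round(1))
# blade-free pins: skip
P=[]
for k in range(4):
    from station import imaging
    o=ctrl.get_obs();P.append(np.r_[o["tool_pos"],o["tool_rot"]]);imaging.get_image("wrist")
print(np.round(P,4))
E
```

```text
w1 y-bands x -0.05 [(np.float64(0.8), np.float64(-4.1)), (np.float64(-112.7), np.float64(-117.1))]
w1 y-bands x -0.03 [(np.float64(0.8), np.float64(-4.1)), (np.float64(-113.1), np.float64(-117.5))]
w1 y-bands x -0.01 [(np.float64(0.8), np.float64(-3.7)), (np.float64(-113.1), np.float64(-117.9))]
w1 x-band y -0.03 [13.4] [20.2]
w1 x-band y -0.06 [13.2] [20.2]
w1 x-band y -0.09 [13.2] [20.5]
w9 y-bands x -0.05 [(np.float64(0.8), np.float64(-3.7)), (np.float64(-112.7), np.float64(-117.1))]
w9 y-bands x -0.03 [(np.float64(0.8), np.float64(-3.7)), (np.float64(-112.7), np.float64(-117.9))]
w9 y-bands x -0.01 [(np.float64(0.8), np.float64(-3.7)), (np.float64(-113.1), np.float64(-117.5))]
w9 x-band y -0.03 [13.4] [20.5]
w9 x-band y -0.06 [13.4] [20.5]
w9 x-band y -0.09 [12.9] [20.2]
[[ 0.5522  0.0451  0.1433  3.1023 -0.2242  0.3171]
 [ 0.5533  0.0449  0.1444  3.102  -0.2246  0.3197]
 [ 0.5541  0.0448  0.1451  3.1017 -0.225   0.3219]
 [ 0.5545  0.0447  0.1456  3.1016 -0.225   0.3232]]
```

```bash
python3 - <<'E'
from h import *
sink((-.077,-.0585,.060))
E
```

```text
t 19.0 pos [0.5548 0.0447 0.1459] x [ 0.968 -0.141  0.207] z [ 0.205 -0.03  -0.978] q [-0.04 -0.21  1.98 -0.02  1.16  1.68] F [ 0.1 -0.4 -3.5] op 0.0103 g 70.1
toe ch [-0.0755 -0.0627  0.1372] tilt 11.9 roll -0.0 yaw -0.2
shares [-0.35 -0.08  1.5 ]
```

>>> play_rows:
  series:
    - [0,[-0.12,-0.03,0.6],[0,0,0]]
    - [0,[-0.12,-0.03,0.5],[0,0,0]]
    - [0,[-0.11,-0.02,0.4],[0,0,0]]
    - [0,[0,0,0],[0,0,0]]
    - [0,[0,0,0],[0,0,0]]
    - [0,[0,0,0],[0,0,0]]

```text
t: 19.75
tool_pos: [0.5548, 0.0489, 0.0709]
tool_rot: [3.101, -0.225, 0.33]
contact_force: [0.3, 0.5, -2.2]
opening: 0.01
grip_force: 70.0
```

```bash
python3 - <<'E'
from h import *
sink((-.077,-.0585,.0265))
E
```

```text
t 19.75 pos [0.5548 0.0489 0.0709] x [ 0.967 -0.141  0.211] z [ 0.208 -0.03  -0.978] q [-0.03 -0.12  2.04 -0.03  1.02  1.69] F [ 0.3  0.5 -2.2] op 0.01 g 70.0
toe ch [-0.0761 -0.0586  0.0619] tilt 12.2 roll 0.0 yaw -0.2
shares [-0.17 -0.    0.69]
```

Next I lower in front of the lip and check the force.

>>> play_rows:
  series:
    - [0,[-0.09,0,0.4],[0,0,0]]
    - [0,[-0.08,0,0.27],[0,0,0]]
    - [0,[0,0,0],[0,0,0]]
    - [0,[0,0,0],[0,0,0]]

```text
t: 20.25
tool_pos: [0.5524, 0.0492, 0.035]
tool_rot: [3.101, -0.224, 0.327]
contact_force: [0.2, -0.9, -2.7]
opening: 0.01
grip_force: 70.2
```

```bash
python3 - <<'E'
from h import *
sink((-.0985,-.0585,.0262))
E
```

```text
t 20.25 pos [0.5524 0.0492 0.035 ] x [ 0.968 -0.141  0.208] z [ 0.206 -0.03  -0.978] q [-0.03 -0.07  2.06 -0.03  0.95  1.7 ] F [ 0.2 -0.9 -2.7] op 0.01 g 70.2
toe ch [-0.0785 -0.0586  0.0262] tilt 12.0 roll -0.0 yaw -0.2
shares [-0.39 -0.   -0.08]
```

>>> play_rows:
  series:
    - [0,[-0.13,0,-0.03],[0,0,0]]
    - [0,[-0.13,0,-0.03],[0,0,0]]
    - [0,[-0.13,0,-0.02],[0,0,0]]
    - [0,[0,0,0],[0,0,0]]
    - [0,[0,0,0],[0,0,0]]

```text
t: 20.88
tool_pos: [0.5325, 0.0521, 0.0346]
tool_rot: [3.101, -0.225, 0.326]
contact_force: [-0.3, -0.1, -2.1]
opening: 0.0104
grip_force: 70.3
```

```bash
python3 - <<'E'
from h import *
sink((-.0985,-.0585,.0252))
E
```

```text
t 20.88 pos [0.5325 0.0521 0.0346] x [ 0.968 -0.141  0.208] z [ 0.206 -0.03  -0.978] q [-0.03 -0.12  2.11 -0.03  0.95  1.7 ] F [-0.3 -0.1 -2.1] op 0.0104 g 70.3
toe ch [-0.0986 -0.0585  0.0258] tilt 12.0 roll 0.0 yaw -0.2
shares [ 0.   -0.    0.01]
```

>>> play_rows:
  series:
    - [0,[-0.02,0,0.09],[0,-0.5,0]]
    - [0,[-0.01,0,0.09],[0,-0.5,0]]
    - [0,[0,0,0],[0,0,0]]
    - [0,[0,0,0],[0,0,0]]

```text
t: 21.38
tool_pos: [0.5327, 0.052, 0.0254]
tool_rot: [3.126, -0.227, 0.111]
contact_force: [0.7, 0.1, -2.1]
opening: 0.0103
grip_force: 70.2
```

```bash
python3 - <<'E'
from h import *
sink((-.0985,-.0585,.0248))
E
```

```text
t 21.38 pos [0.5327 0.052  0.0254] x [ 0.987 -0.144  0.071] z [ 0.07  -0.01  -0.997] q [-0.04 -0.02  2.01 -0.01  1.08  1.68] F [ 0.7  0.1 -2.1] op 0.0103 g 70.2
toe ch [-0.099  -0.0586  0.0257] tilt 4.1 roll -0.0 yaw -0.2
shares [ 0.01 -0.    0.02]
```

>>> play_rows:
  series:
    - [0,[0,0,0.09],[0,-0.52,0]]
    - [0,[0,0,0.01],[0,0,0]]
    - [0,[0,0,0],[0,0,0]]
    - [0,[0,0,0],[0,0,0]]

```text
t: 21.88
tool_pos: [0.533, 0.0521, 0.0207]
tool_rot: [-3.133, 0.227, 0.001]
contact_force: [0.5, -0.1, -0.1]
opening: 0.0101
grip_force: 70.4
```

```bash
python3 - <<'E'
from h import *
sink((-.0985,-.0585,.0245))
E
```

```text
t 21.88 pos [0.533  0.0521 0.0207] x [ 0.99  -0.144 -0.001] z [-0.001  0.    -1.   ] q [-0.04  0.04  1.96  0.    1.14  1.67] F [ 0.5 -0.1 -0.1] op 0.0101 g 70.4
toe ch [-0.0985 -0.0585  0.0258] tilt -0.1 roll 0.0 yaw -0.2
shares [ 0.   -0.    0.03]
```

>>> play_rows:
  series:
    - [0,[0,0,0.03],[0,0,0]]
    - [0,[0,0,0],[0,0,0]]
    - [0,[0,0,0],[0,0,0]]

```text
t: 22.25
tool_pos: [0.533, 0.0521, 0.0207]
tool_rot: [-3.133, 0.227, 0.004]
contact_force: [-4.7, -0.4, 10.1]
opening: 0.0104
grip_force: 71.9
```

The sink is seated (10 N reaction). I release it and lift away.

>>> play_rows:
  series:
    - [0.35,[0,0,-0.03],[0,0,0]]
    - [0.35,[0,0,0],[0,0,0]]
    - [0.35,[0,0,0],[0,0,0]]
    - [0.35,[0,0,-0.2],[0,0,0]]
    - [0.35,[0,0,-0.6],[0,0,0]]
    - [0.35,[0,0,-1],[0,0,0]]
    - [0.35,[0,0,-1],[0,0,0]]
    - [0.35,[0,0,-1],[0,0,0]]

```text
t: 23.25
tool_pos: [0.5332, 0.0519, 0.2127]
tool_rot: [-3.133, 0.227, 0.003]
contact_force: [0.4, 0.1, -0.7]
opening: 0.0298
grip_force: 0.0
```

>>> play_rows:
  series:
    - [0.35,[0,0,-0.5],[0,0,0]]
    - [0.35,[0,0,0],[0,0,0]]
    - [0.35,[0,0,0],[0,0,0]]
    - [0.35,[0,0,0],[0,0,0]]

```text
t: 23.75
tool_pos: [0.5324, 0.052, 0.233]
tool_rot: [-3.133, 0.227, 0.01]
contact_force: [0.6, -0.1, 0.1]
opening: 0.0296
grip_force: 0.0
```

```bash
python3 - <<'E'
from h import *
state()
c,K,E=cam("wrist");cv2.imwrite("pics/f.png",c);g=c.min(2).astype(int)
def prof(a,b,z,N):
    s=np.linspace(0,1,N);P=np.array([ch(*(np.array(a)*(1-t)+np.array(b)*t),z) for t in s]);uv=proj(K,E,P).astype(np.float32)
    return cv2.remap(c.min(2).astype(np.float32),uv[:,:1],uv[:,1:],cv2.INTER_LINEAR)[:,0].astype(int)
print("predicted (my frame: +.0015 y): flange far top edge x=.0115@z.040; rib x -.0645..-.0025@z.059, y -.0525..-.0645; lip -.087@z.049")
for y in(-.035,-.0585,-.08): print("x from -.10 to .03 step 2.5, z .040, y",y,prof((-.10,y),(.03,y),.040,53).tolist())
for y in(-.0585,): print("rib z .059",prof((-.08,y),(.02,y),.059,41).tolist())
for x in(-.01,-.04): print("y from .01 to -.13 step 2, z .059 x",x,prof((x,.01),(x,-.13),.059,71).tolist())
print("z.0485",prof((.008,.01),(.008,-.13),.040,71).tolist())
E
```

```text
t 23.75 pos [0.5324 0.052  0.233 ] x [ 0.99  -0.144 -0.007] z [-0.007  0.001 -1.   ] q [-0.04 -0.17  1.79  0.    1.53  1.67] F [ 0.6 -0.1  0.1] op 0.0296 g 0.0
predicted (my frame: +.0015 y): flange far top edge x=.0115@z.040; rib x -.0645..-.0025@z.059, y -.0525..-.0645; lip -.087@z.049
x from -.10 to .03 step 2.5, z .040, y -0.035 [183, 186, 188, 179, 103, 131, 140, 143, 142, 204, 229, 230, 229, 230, 230, 230, 229, 230, 230, 230, 230, 230, 229, 229, 230, 230, 230, 229, 230, 229, 229, 229, 231, 230, 230, 229, 230, 231, 231, 231, 230, 231, 231, 229, 201, 95, 230, 230, 217, 85, 68, 70, 96]
x from -.10 to .03 step 2.5, z .040, y -0.0585 [180, 181, 186, 174, 101, 132, 142, 144, 144, 195, 228, 229, 226, 230, 229, 230, 230, 230, 230, 231, 231, 231, 230, 231, 231, 232, 232, 232, 232, 233, 233, 234, 234, 234, 234, 234, 234, 233, 126, 127, 179, 227, 226, 229, 197, 93, 229, 229, 213, 85, 70, 87, 100]
x from -.10 to .03 step 2.5, z .040, y -0.08 [177, 181, 184, 172, 95, 131, 142, 144, 144, 196, 228, 228, 228, 228, 228, 228, 228, 228, 226, 174, 164, 162, 145, 144, 144, 172, 176, 179, 148, 144, 
[... 750 characters left out ...]
 -0.04 [100, 82, 68, 69, 70, 68, 70, 234, 234, 189, 135, 232, 119, 191, 219, 102, 133, 143, 145, 139, 143, 226, 228, 229, 233, 228, 231, 231, 229, 226, 229, 208, 230, 233, 232, 229, 228, 191, 147, 146, 144, 145, 147, 147, 146, 166, 229, 229, 230, 226, 228, 226, 230, 163, 225, 206, 100, 224, 199, 94, 142, 144, 108, 73, 72, 78, 96, 98, 98, 97, 97]
z.0485 [103, 103, 101, 103, 103, 132, 232, 230, 158, 140, 149, 94, 155, 165, 98, 143, 146, 144, 140, 145, 148, 226, 230, 229, 229, 230, 230, 231, 230, 230, 230, 230, 230, 230, 229, 228, 229, 228, 229, 228, 227, 227, 227, 227, 227, 226, 227, 228, 229, 230, 223, 225, 225, 225, 169, 148, 171, 107, 136, 159, 99, 112, 143, 212, 88, 67, 66, 82, 95, 93, 93]
```

```bash
python3 -c "
from station import ctrl
print(ctrl.finish_job())"
```

```text
the job is handed in; nothing more can be done
None
```

The clamp is open at its upper stop and the heat sink lies flat in its bay, hooked about 12 mm under the bar, released and handed in. This was checked from the last camera image and the contact forces; no verdict came back.

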